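# Fit the bobbin arbor to the cord winder

## Robot

A 6-joint arm with a two-finger parallel gripper is mounted at the origin on the work surface. World frame = base frame: x ahead of the robot, y to its left, z up, the work surface at z = 0. Lengths are in m, angles in degrees, forces in N, time in s.
With the tool pointing down it reaches from about 0.4 to 0.825 m from the base axis. Payload 7 kg.
Tool frame: the origin (TCP) lies at the very end of the fingers, on their centre line; the grasp point (between the pads) lies r.grip_depth behind it (r.grip_depth is the distance from the TCP to the grasp point, in m); z points along the fingers, y is the direction in which the jaws open and shut (so a half turn about z gives the same grasp; the last joint's range is limited). The gripper opens to 88 mm and grips with 3 to 60 N. Pads are 19 mm wide; open, the fingers measure 130 mm over their backs; the gripper's body (78 mm by 193 mm) begins 47 mm behind the grasp point.
Start: joints at [-50.013, 20.546, 0.682, 0, -70.136, -16.507], TCP at [0.269, -0.619, 0.227] pointing down, gripper open.
Joint ranges: [-176.03, 176.03], [-82.01, 121.73], [-58.28, 71.71], [-173.87, 95.51], [-174.79, -0.11], [-173.66, 173.66]. Speed limits (degrees/s): [136.94, 136.94, 172.46, 180, 180, 180].

## Interface

Orientations are given as [roll, pitch, yaw] about the fixed x, y, z axes, in that order (R = Rz(yaw) Ry(pitch) Rx(roll)).
In Python, from plant import r gives the robot as it stands. The module is installed in compiled form; this text tells all that it offers.
- The arm moves only by the tool step_arm, never from a script. Its argument "increments" is a list of rows, each a list of 3 entries, a list of its own where there are three numbers: the shift along the tool's x, y, z in m, then the turn, a rotation vector about the tool's x, y, z in rad, then the closure, from 0 (fully open) to 1 (shut). In form: [[[x, y, z], [wx, wy, wz], grip], ...]. A call has 1 to 10 rows; each row is the pose to reach, as a shift and turn from the pose commanded when the call began, along the tool's axes at that moment; what a row does not reach only later rows make up. A row lasts 1/10 s, in which the tool goes at most 50 mm and 8.59 degrees, less where a joint would pass 70% of its speed; a pose out of reach is approached as far as the arm can. A call with a gripper value outside its range is refused whole. The fingers move at their own pace and stop on an object; "force" is the grip in N (left out, the last holds). Time passes only in rows, so rows that repeat a pose let the fingers close. It gives the time, the measured TCP pose, the force and the opening at its end, in the units of the state.
- r.get_state(): the state, without advancing time (a new reading comes with each control period).
- r.capture(name): name is "scene" or "top" or "wrist"; returns a dict with "color" (384x512x3 uint8, red, green, blue), "intrinsics" (3x3 intrinsics, pixels), "rvec" (rotation vector, rad) and "tvec" (3), from world to camera coordinates, as OpenCV has them; the wrist camera has in their place "T_tool_cam" (4x4, takes a point from camera to tool coordinates, whose origin is the TCP and whose axes are the flange's). Camera axes: x right, y down, z forward; pixel columns grow to the right and rows downward; lengths in m; the calibration is good to about 2 mm. A picture is of the moment at which its call begins: read the wrist's pose just before it. There is no depth.
- r.close_job(): hands the job in, once; it reports no verdict.
The state is a dict: "time_s": time; "joints": joint angles; "qd": joint speeds; "joint_torque": joint torques, N m; "tcp_pos": TCP position; "eef_rot": TCP orientation; "contact_force": force on the tool from outside, world axes, zero at the start; "moment": the same for the moment, N m; "gripper_width": finger opening in m.
Only numpy, scipy, OpenCV 4.12 (cv2) and the standard library are available. Lean on these libraries where they do the work, as an engineer would, in place of code of your own. Each camera call takes 0.05 s, during which the arm holds its last target.

## Task

Fit the bobbin arbor - the one tool in the rack whose flange has two notches - into the upright spindle of the cord winder: tapered shank down in the socket, the two notches over the spindle's two drive dogs, flange fully home on the spindle face. Lower it in rather than dropping it, let go of it, and leave the other two tools in the rack.

Things in the scene. Friction and masses are not known exactly. Their poses are not given: they have to be found in the camera images.
- arbor_bar (a point): Bobbin arbor, aluminium, 0.3-0.5 kg, in one of 3 holes (110 apart) of a grey rack (top 65 high). Top bar to grip: 22 thick (x), 46 long (y), 40 high; this point is its centre, 44 above the flange underside. Flange 88 dia, 10 thick, two notches at +y and -y, 26 wide, from radius 31 out. Shank below: 45 long, 46 dia tapering to 16. z up. Half a turn makes no difference. (mm)
- nose (a point): Centre of the top face of the fixed winder's upright steel spindle, 88 dia, 120 above the bench, z up; does not turn. Socket mouth 52 dia, tapering to 19 at 55 deep. Two dogs on the face at +y and -y, radius 34 to 44, 8 wide, 12 high. Arbor home: flange on the face, y axes parallel, bar centre 44 above this point, 3 sideways play. Cord guide pin at x 90, y 55, lower than the face. (mm)
- plug_knob (a point): Blanking plug, another tool in the rack, to be left there: aluminium, plain round flange 88 dia without notches, round knob 34 dia on a thin stem, top 56 above the flange underside. This point: centre of the knob, 47 above the flange underside. (mm)
- centre_cone (a point): Cone centre, another tool in the rack, to be left there: aluminium, plain round flange 68 dia without notches, pointed cone on top, tip 66 above the flange underside. This point: on its axis, 38 above the flange underside. (mm)
Not all that is in view belongs to the job. Leave any blue, purple or yellow look-alike of the part that bears arbor_bar alone.

How it is judged (in metres and radians):
At the end, for the whole second after the job is handed in: The arbor sits in the spindle: flange within 4 mm of the spindle face, upright within 5 degrees, axis within 10 mm of the spindle's, notches over the dogs (within 20 degrees), at rest (horizontal distance between arbor_bar and nose below 0.01 m and z of arbor_bar in the frame of nose between 0.04 and 0.048 m and angle between arbor_bar's own z axis and vertical below 0.087 rad and angle between the y axis of arbor_bar and the y axis of nose, either way round below 0.35 rad and linear speed of arbor below 0.02 m/s); the robot touches nothing.
It fails at once if the arbor is dropped in (falls faster than 0.7 m/s, about 25 mm of free fall, at the spindle) (horizontal distance between arbor_bar and nose below 0.05 m and z of arbor_bar in the frame of nose below 0.09 m and linear speed of arbor above 0.7 m/s).
It fails at once if the blanking plug is taken out of or knocked from its place (moved over 40 mm) (distance of plug_knob from where it was at the start of the episode above 0.04 m).
It fails at once if the cone centre is taken out of or knocked from its place (moved over 40 mm) (distance of centre_cone from where it was at the start of the episode above 0.04 m).
It also fails if it takes over 45 s, if anything falls off the work surface, if the arm or the gripper's body presses on something with over 40 N, if the wrist force passes 120 N, or if a joint passes its speed limit or range.

## Working session

There is one attempt and no reset: what is moved stays moved. The work goes in short steps, Python scripts to look and compute and a tool call to move; the robot and the scene stay as the last step left them, time stands still between calls to the robot, and variables do not carry over. Pictures are saved under pics/ and viewed, and the job is handed in when it is done.

Besides the shell and the picture viewer there is one more tool, called after "Emit:" by a JSON object that holds its "fn" and its "kwargs", one argument or row to a line. step_arm: Moves the arm, as the interface text tells. Its arguments: {"type":"object","properties":{"increments":{"type":"array","items":{"type":"array"}},"force":{"type":"number"}},"required":["increments"]}

```bash
mkdir -p pics; cat > h.py <<'E'
import numpy as np, cv2
from plant import r
def cap(name,fn=None):
    s=r.get_state(); c=r.capture(name)
    if fn: cv2.imwrite('pics/'+fn,c['color'][:,:,::-1])
    K=np.array(c['intrinsics'])
    if 'rvec' in c:
        R=cv2.Rodrigues(np.array(c['rvec'],float))[0]; t=np.array(c['tvec'],float).ravel()
        Rwc=R.T; o=-R.T@t
    else:
        T=np.array(c['T_tool_cam']); Rt=rot(s['eef_rot']); 
        Rwc=Rt@T[:3,:3]; o=Rt@T[:3,3]+np.array(s['tcp_pos'])
    return c['color'],K,Rwc,o
def rot(e):
    from scipy.spatial.transform import Rotation as Ro
    return Ro.from_euler('xyz',e,degrees=True).as_matrix()
def onplane(K,R,o,px,z):
    d=R@np.linalg.solve(K,np.array([px[0],px[1],1.0])); return o+d*(z-o[2])/d[2]
def proj(K,R,o,P):
    p=K@(R.T@(np.array(P)-o)); return p[:2]/p[2]
E
python3 - <<'E'
from h import *
print(r.get_state(), r.grip_depth)
for n in('scene','top','wrist'):
    c,K,R,o=cap(n,n+'0.png'); print(n,K[0,0],o,R[:,2])
E
```

```text
{'time_s': 0.0, 'joints': array([-5.00145434e+01,  2.05921591e+01,  6.35282412e-01, -1.96840628e-02,
       -7.01345114e+01, -1.65051405e+01]), 'qd': array([-0.06369209,  0.04773258,  0.01648281, -0.00210227, -0.03441145,
       -0.08484542]), 'joint_torque': array([ 6.29128613e-05, -5.82717025e+01,  2.93048269e+01,  6.99714661e+00,
        6.68754205e-03, -1.69274049e-04]), 'tcp_pos': array([ 0.26871676, -0.61869732,  0.22562733]), 'eef_rot': array([ 1.79907120e+02, -8.22414401e-03, -1.56526381e+02]), 'contact_force': array([ 0.15260814, -0.90254658,  0.06933607]), 'moment': array([-0.00492948,  0.00126963, -0.00107651]), 'gripper_width': 0.08756031162210234} 0.0188
scene 410.3649782437815 [ 0.85770548 -0.33196007  0.9325152 ] [-0.38657571  0.39486514 -0.8334511 ]
top 453.17937511160625 [0.36658203 0.02206227 1.05211505] [ 0.13051673  0.00535846 -0.99143163]
wrist 317.0620682920627 [ 0.20219535 -0.64837472  0.38330385] [ 0.24502642  0.10844936 -0.96343178]
```

View pics/scene0.png

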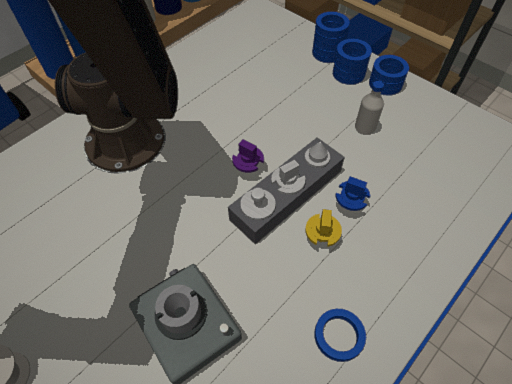

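View pics/top0.png

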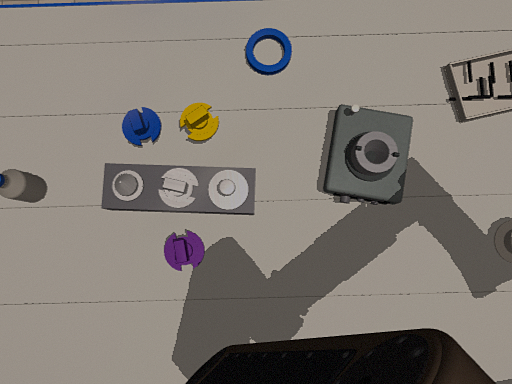

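View pics/wrist0.png

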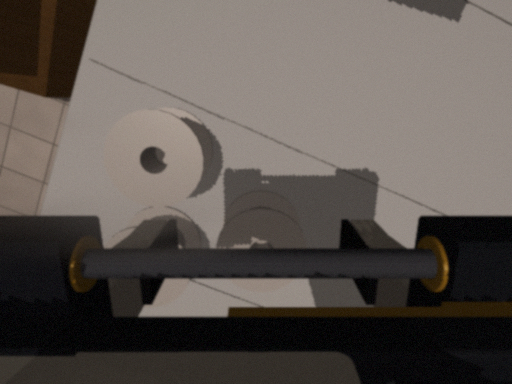

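Candidates for the arbor in the top view:
- Metal tool in the rack's middle hole, about (178,187).
- Plug at (228,188) and cone at (127,185), also in the rack.
- Blue look-alike at (141,126), yellow at (199,121), purple at (184,250).

By the description it should be the middle rack tool, so I'll check that in crops.

```bash
python3 - <<'E'
from h import *
a=cv2.imread('pics/top0.png'); 
x=cv2.resize(a[155:220,95:260],None,fx=4.5,fy=4.5,interpolation=2)
y=cv2.resize(a[95:210,315:420],None,fx=5,fy=5,interpolation=2)
cv2.imwrite('pics/c1.png',x); cv2.imwrite('pics/c2.png',y)
b=cv2.imread('pics/scene0.png'); cv2.imwrite('pics/c3.png',cv2.resize(b[130:245,220:350],None,fx=5,fy=5,interpolation=2))
E
```

```text
(no output)
```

View pics/c1.png

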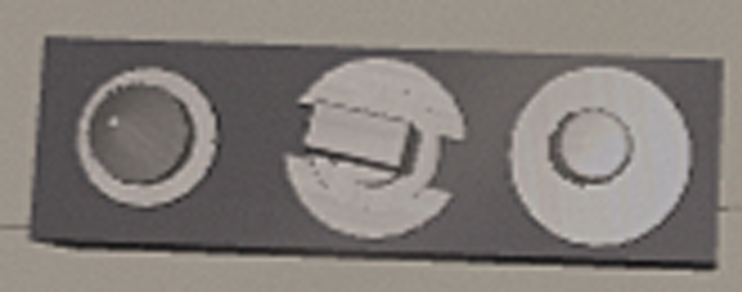

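View pics/c2.png

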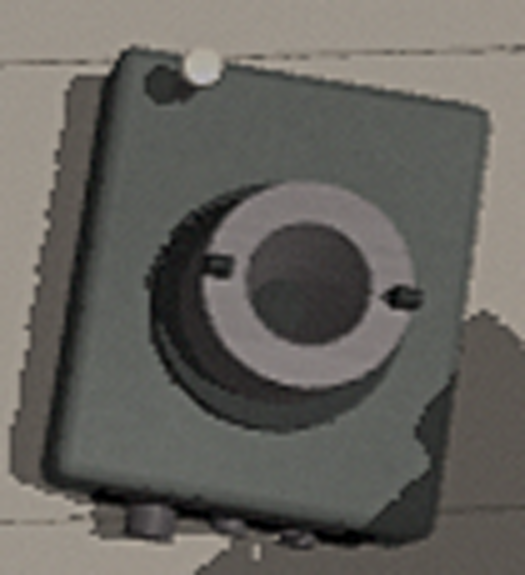

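View pics/c3.png

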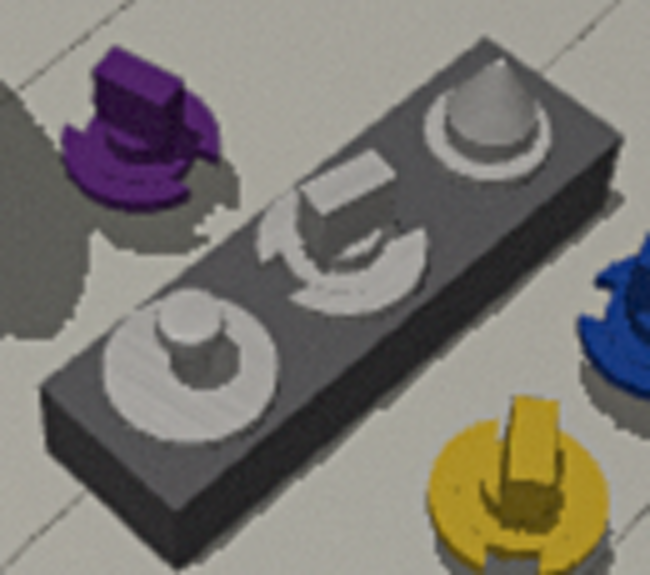

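The crops confirm it. The middle rack tool has two notches (crop 1: left about (300,130), right about (445,165)) and a bar on top. The plug on its right and the cone on its left have plain flanges. The spindle is at about (377,152) in the top view, with dogs at crop 2 (218,266) and (403,298).

```bash
cat > m.py <<'E'
from h import *
c,K,R,o=cap('top')
f=lambda X,s,ox,oy:((X[0]+.5)/s-.5+ox,(X[1]+.5)/s-.5+oy)
q=[onplane(K,R,o,f(p,4.5,95,155),.129) for p in [(314,103),(414,122),(402,172),(303,148)]]
q=np.array(q); print('bar',q.mean(0)); d=(q[0]+q[3]-q[1]-q[2])/2; print(np.linalg.norm(d),np.degrees(np.arctan2(d[1],d[0])))
# flange ring
fl=[onplane(K,R,o,f(p,4.5,95,155),.075) for p in [(375,57),(370,238),(465,138),(285,157),(451,193),(320,75),(440,85),(330,228)]]
fl=np.array(fl)
def circ(P):
    A=np.c_[2*P[:,:2],np.ones(len(P))]; s=np.linalg.lstsq(A,(P[:,:2]**2).sum(1),rcond=None)[0]
    return s[:2],np.sqrt(s[2]+s[0]**2+s[1]**2)
print('flange',circ(fl))
# spindle face: bright blob
g=cv2.cvtColor(c,cv2.COLOR_RGB2HSV); 
sub=c[125:180,345:405].astype(int)
m=((sub[...,0]>sub[...,1]-2)&(sub.mean(2)>85)).astype(np.uint8)
cs=max(cv2.findContours(m,0,1)[0],key=cv2.contourArea)
P=np.array([onplane(K,R,o,p[0]+[345,125],.12) for p in cs]); cc,rr=circ(P)
res=abs(np.hypot(*(P[:,:2]-cc).T)-rr); cc,rr=circ(P[res<.003]); print('nose',cc,rr,len(P))
dg=np.array([onplane(K,R,o,f(p,5,315,95),.132) for p in [(222,265),(403,297)]]); print(dg.mean(0)); d=dg[0]-dg[1]; print(np.linalg.norm(d),np.degrees(np.arctan2(d[1],d[0])))
s=r.get_state(); print(s['time_s'],s['tcp_pos'],s['eef_rot'])
E
python3 m.py
```

```text
bar [0.48732976 0.17932308 0.129     ]
0.04681506908936261 76.13073999983104
flange (array([0.4889436, 0.1808827]), np.float64(0.04393441592378688))
nose [ 0.54748565 -0.24371313] 0.04335868124306739 168
[ 0.54560619 -0.24030441  0.132     ]
0.07516863255646235 78.00467438705124
0.2 [ 0.26878574 -0.61884824  0.22595243] [ 1.79938681e+02 -8.47060548e-03 -1.56522696e+02]
```

```bash
cat > plan.py <<'E'
from h import *
from scipy.spatial.transform import Rotation as Ro
def plan(tgt,yaw,tilt=None):
    s=r.get_state(); Rt=rot(s['eef_rot']); Rg=rot([180,0,yaw])
    d=Rt.T@(np.array(tgt)-s['tcp_pos']); w=Ro.from_matrix(Rt.T@Rg).as_rotvec()
    print('t',round(s['time_s'],2),'pos',s['tcp_pos'].round(4),s['eef_rot'].round(2),'w',round(s['gripper_width'],4)); print('d',d.round(4),'rv',w.round(4),'F',s['contact_force'].round(1))
E
python3 - <<'E'
from plan import *
plan([.50,-.2,.25],-130); plan([.488,.18,.23],-104)
s=r.get_state();c=r.capture('wrist');T=np.array(c['T_tool_cam']);K=np.array(c['intrinsics'])
print(T.round(3))
for tx in(-.1,-.05,0,.05,.1):
  for z in(.12,.2):
    p=np.linalg.inv(T)@[tx,0,z,1]; print(tx,z,(K@p[:3]/p[2])[:2].round())
E
```

```text
t 0.2 pos [ 0.2688 -0.6188  0.226 ] [ 1.7994e+02 -1.0000e-02 -1.5652e+02] w 0.0876
d [-0.3789  0.2921 -0.0238] rv [ 1.100e-03  1.000e-04 -4.629e-01] F [-0.  -1.3  0.1]
t 0.2 pos [ 0.2688 -0.6188  0.226 ] [ 1.7994e+02 -1.0000e-02 -1.5652e+02] w 0.0876
d [-0.5193  0.6454 -0.0034] rv [ 1.100e-03  4.000e-04 -9.167e-01] F [-0.  -1.3  0.1]
[[ 0.001 -0.963 -0.268  0.073]
 [ 1.     0.001  0.    -0.   ]
 [-0.    -0.268  0.963 -0.158]
 [ 0.     0.     0.     1.   ]]
-0.1 0.12 [259. 279.]
-0.1 0.2 [259. 243.]
-0.05 0.12 [259. 232.]
-0.05 0.2 [259. 204.]
0 0.12 [259. 181.]
0 0.2 [259. 163.]
0.05 0.12 [259. 125.]
0.05 0.2 [259. 119.]
0.1 0.12 [259.  63.]
0.1 0.2 [259.  71.]
```

```bash
python3 - <<'E'
from plan import *
plan([.546,-.242,.25],-102)
E
```

```text
t 0.25 pos [ 0.2688 -0.6189  0.2261] [ 1.7995e+02 -1.0000e-02 -1.5652e+02] w 0.0876
d [-0.4044  0.2353 -0.0237] rv [ 8.000e-04  3.000e-04 -9.515e-01] F [-0.5  1.  -1. ]
```

Emit:
{"fn": "step_arm", "kwargs": {
  "increments": [
    [[-0.041,0.024,-0.024],[0,0,-0.095],0],
    [[-0.082,0.047,-0.024],[0,0,-0.19],0],
    [[-0.123,0.071,-0.024],[0,0,-0.285],0],
    [[-0.164,0.094,-0.024],[0,0,-0.38],0],
    [[-0.204,0.118,-0.024],[0,0,-0.475],0],
    [[-0.245,0.141,-0.024],[0,0,-0.57],0],
    [[-0.285,0.165,-0.024],[0,0,-0.665],0],
    [[-0.325,0.188,-0.024],[0,0,-0.76],0],
    [[-0.365,0.212,-0.024],[0,0,-0.855],0],
    [[-0.404,0.235,-0.024],[0,0,-0.951],0]
  ]
}}

```text
time_s: 1.25
tcp_pos: [0.5467, -0.2407, 0.2508]
eef_rot: [-180.0, 0.0, -101.8]
contact_force: [-0.5, -0.7, 0.3]
gripper_width: 0.0878
```

```bash
python3 - <<'E'
from plan import *
plan([.546,-.242,.25],-102)
E
```

```text
t 1.25 pos [ 0.5467 -0.2407  0.2508] [-179.98    0.   -101.79] w 0.0878
d [0.0014 0.0004 0.0008] rv [-0.0004  0.0001  0.0036] F [-0.5 -0.7  0.3]
```

Emit:
{"fn": "step_arm", "kwargs": {
  "increments": [
    [[0,0,0],[0,0,0],0],
    [[0,0,0],[0,0,0],0]
  ]
}}

```text
time_s: 1.45
tcp_pos: [0.5463, -0.2415, 0.2503]
eef_rot: [180.0, -0.0, -101.9]
contact_force: [-0.2, 0.7, -0.1]
gripper_width: 0.0877
```

```bash
python3 - <<'E'
from plan import *
c,K,R,o=cap('wrist','w1.png'); np.savez('w1.npz',c=c,K=K,R=R,o=o)
plan([.488,.18,.23],-104)
E
```

```text
t 1.5 pos [ 0.5457 -0.2424  0.2504] [ 179.97   -0.   -102.02] w 0.0876
d [-0.4011  0.1444  0.0204] rv [ 0.0005 -0.0001  0.0346] F [-0.  -0.5  0.6]
```

View pics/w1.png

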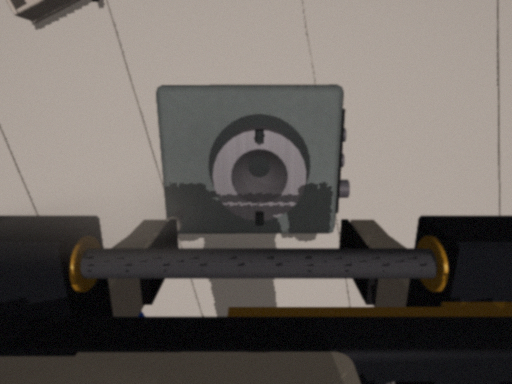

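The spindle face is at about (260,175), with dogs at (260,135) and (260,217), almost in line with the tool axis. Next I'll measure it.

```bash
python3 - <<'E'
import numpy as np,cv2
a=cv2.imread('pics/w1.png')
cv2.imwrite('pics/c4.png',cv2.resize(a[110:235,195:325],None,fx=4.5,fy=4.5,interpolation=2))
E
```

```text
(no output)
```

View pics/c4.png

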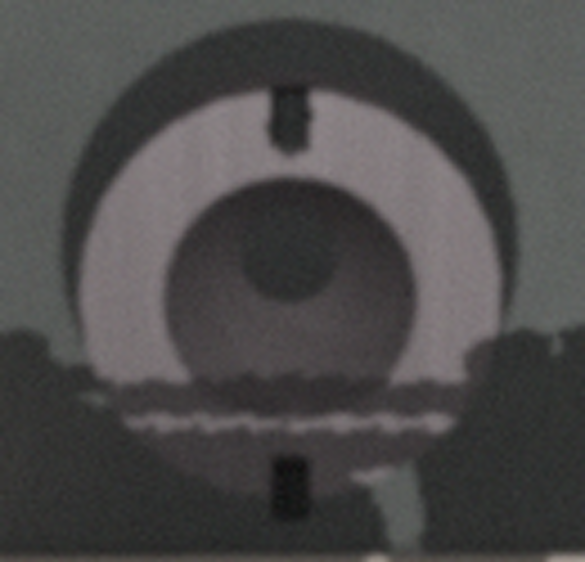

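Emit:
{"fn": "step_arm", "kwargs": {
  "increments": [
    [[-0.04,0.014,0],[0,0,0.0],0],
    [[-0.08,0.029,0],[0,0,0.0],0],
    [[-0.12,0.043,0],[0,0,0.0],0],
    [[-0.16,0.058,0],[0,0,0],0],
    [[-0.2,0.072,0],[0,0,0],0],
    [[-0.24,0.087,0],[0,0,0],0],
    [[-0.28,0.101,0],[0,0,0],0],
    [[-0.32,0.116,0.007],[0,0,0.02],0],
    [[-0.36,0.13,0.015],[0,0,0.035],0],
    [[-0.401,0.144,0.02],[0,0,0.035],0]
  ]
}}

```text
time_s: 2.5
tcp_pos: [0.4881, 0.1797, 0.2305]
eef_rot: [-180.0, 0.0, -104.2]
contact_force: [2.0, -0.4, -0.0]
gripper_width: 0.0873
```

Emit:
{"fn": "step_arm", "kwargs": {
  "increments": [
    [[0,0,0],[0,0,0],0],
    [[0,0,0],[0,0,0],0]
  ]
}}

```text
time_s: 2.7
tcp_pos: [0.4885, 0.1793, 0.2304]
eef_rot: [180.0, -0.0, -104.0]
contact_force: [-0.9, -1.1, -0.7]
gripper_width: 0.0879
```

```bash
python3 - <<'E'
from plan import *
c,K,R,o=cap('wrist','w2.png'); np.savez('w2.npz',c=c,K=K,R=R,o=o)
plan([.488,.18,.23],-104)
E
```

```text
t 2.75 pos [0.4886 0.1787 0.2306] [ 1.8000e+02 -2.0000e-02 -1.0409e+02] w 0.0882
d [-0.0011  0.0009  0.0006] rv [ 0.0001 -0.0003 -0.0016] F [0.3 0.3 0.1]
```

View pics/w2.png

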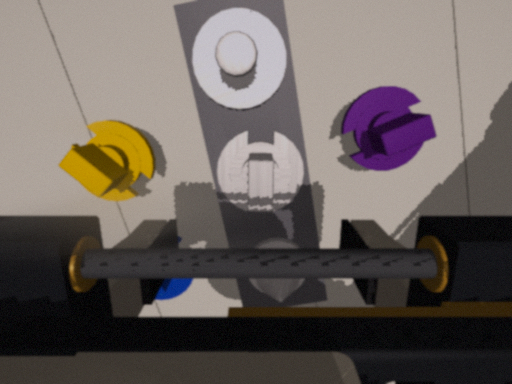

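The notched arbor is centred at about (260,172), with its bar nearly aligned with the tool. Measuring from a crop.

```bash
python3 - <<'E'
import numpy as np,cv2
a=cv2.imread('pics/w2.png')
cv2.imwrite('pics/c5.png',cv2.resize(a[120:220,205:315],None,fx=5,fy=5,interpolation=2))
E
```

```text
(no output)
```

View pics/c5.png

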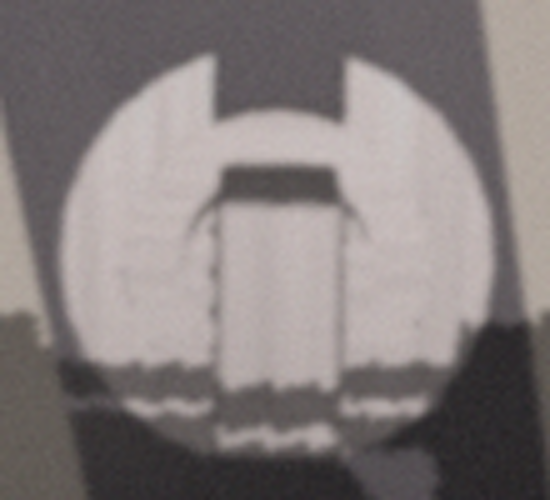

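```bash
python3 - <<'E'
from h import *
def circ(P):
    A=np.c_[2*P[:,:2],np.ones(len(P))]; s=np.linalg.lstsq(A,(P[:,:2]**2).sum(1),rcond=None)[0]
    return s[:2],np.sqrt(s[2]+s[0]**2+s[1]**2)
f=lambda X,s,ox,oy:((X[0]+.5)/s-.5+ox,(X[1]+.5)/s-.5+oy)
w=np.load('w2.npz');K,R,o=w['K'],w['R'],w['o']
g=lambda p,z:onplane(K,R,o,f(p,5,205,120),z)
P=np.array([g(p,.075) for p in [(210,56),(350,57),(120,125),(440,130),(72,200),(486,200),(62,260),(494,260),(85,350)]]);print('flange',circ(P))
n=np.array([g(p,.075) for p in [(216,65),(216,115),(345,65),(345,115)]]); print('notch mid',n.mean(0),'dir',[np.degrees(np.arctan2(*(n[i]-n[i+1])[:2][::-1]))%180 for i in(0,2)],np.linalg.norm(n[0]-n[2]))
b=np.array([g(p,.129) for p in [(219,205),(217,385),(340,205),(342,385)]]); print('bar edges',b[:,:2].round(4).tolist(),[np.degrees(np.arctan2(*(b[i]-b[i+1])[:2][::-1]))%180 for i in(0,2)],np.linalg.norm(b[0]-b[2]))
e=g((280,203),.129); print('back end',e)
w=np.load('w1.npz');K,R,o=w['K'],w['R'],w['o']
g=lambda p,z:onplane(K,R,o,f(p,4.5,195,110),z)
P=np.array([g(p,.12) for p in [(250,92),(330,92),(150,150),(430,150),(100,220),(482,220),(80,290),(502,290),(86,340),(497,340)]]);print('face',circ(P))
P=np.array([g(p,.12) for p in [(290,178),(200,220),(385,220),(165,290),(416,290),(405,340),(175,340)]]);print('mouth',circ(P))
d=np.array([g(p,.132) for p in [(289,87),(291,457)]]);print('dogs top',d)
d=np.array([g(p,.12) for p in [(290,150)]]);print(d)
d=np.array([g(p,.132) for p in [(290,88),(291,457)]]);e=d[0]-d[1];print(np.degrees(np.arctan2(e[1],e[0])),np.linalg.norm(e))
E
```

```text
flange (array([0.48642516, 0.18050641]), np.float64(0.04348272128191019))
notch mid [0.47748572 0.14618766 0.075     ] dir [np.float64(75.52771141856265), np.float64(76.77393432422521)] 0.025265427373484316
bar edges [[0.4907, 0.1557], [0.4989, 0.186], [0.4712, 0.1606], [0.4781, 0.1911]] [np.float64(74.92999278356051), np.float64(77.35224843539245)] 0.020080775313490947
back end [0.4808077  0.15783482 0.129     ]
face (array([ 0.54479   , -0.24213752]), np.float64(0.043502712414238996))
mouth (array([ 0.5447203 , -0.24271468]), np.float64(0.02571686952553332))
dogs top [[ 0.53583013 -0.28698686  0.132     ]
 [ 0.55082975 -0.21338866  0.132     ]]
[[ 0.53843038 -0.27352005  0.12      ]]
-101.66479930804394 0.07492116862823563
```

```bash
python3 - <<'E'
from plan import *
plan([.4865,.1805,.0895],-104)
E
```

```text
t 2.75 pos [0.4886 0.1787 0.2306] [ 1.8000e+02 -2.0000e-02 -1.0409e+02] w 0.0882
d [-0.0013  0.0025  0.1411] rv [ 0.0001 -0.0003 -0.0016] F [0.3 0.3 0.1]
```

Emit:
{"fn": "step_arm", "kwargs": {
  "increments": [
    [[-0.001,0.0025,0.02],[0,0,0],0],
    [[-0.001,0.0025,0.04],[0,0,0],0],
    [[-0.001,0.0025,0.06],[0,0,0],0],
    [[-0.001,0.0025,0.08],[0,0,0],0],
    [[-0.001,0.0025,0.1],[0,0,0],0],
    [[-0.001,0.0025,0.115],[0,0,0],0],
    [[-0.001,0.0025,0.13],[0,0,0],0],
    [[-0.001,0.0025,0.141],[0,0,0],0],
    [[-0.001,0.0025,0.141],[0,0,0],0],
    [[-0.001,0.0025,0.141],[0,0,0],0]
  ]
}}

```text
time_s: 3.75
tcp_pos: [0.4869, 0.1806, 0.09]
eef_rot: [-180.0, 0.0, -104.1]
contact_force: [1.2, -0.5, 0.9]
gripper_width: 0.0875
```

Emit:
{"fn": "step_arm", "kwargs": {
  "increments": [
    [[0,0,0],[0,0,0],1],
    [[0,0,0],[0,0,0],1],
    [[0,0,0],[0,0,0],1],
    [[0,0,0],[0,0,0],1],
    [[0,0,0],[0,0,0],1],
    [[0,0,0],[0,0,0],1],
    [[0,0,0],[0,0,0],1],
    [[0,0,0],[0,0,0],1]
  ],
  "force": 40
}}

```text
time_s: 4.55
tcp_pos: [0.4871, 0.1815, 0.0903]
eef_rot: [-179.9, 0.0, -104.0]
contact_force: [-1.1, 0.1, 3.9]
gripper_width: 0.0293
```

Emit:
{"fn": "step_arm", "kwargs": {
  "increments": [
    [[0,0,0],[0,0,0],1],
    [[0,0,0],[0,0,0],1],
    [[0,0,0],[0,0,0],1],
    [[0,0,0],[0,0,0],1]
  ]
}}

```text
time_s: 4.95
tcp_pos: [0.4869, 0.1816, 0.0903]
eef_rot: [-179.9, 0.1, -104.0]
contact_force: [-0.4, 0.0, 5.2]
gripper_width: 0.0221
```

```bash
python3 - <<'E'
from plan import *
plan([.4865,.1805,.0895],-104)
cap('wrist','w3.png')
E
```

```text
t 4.95 pos [0.4869 0.1816 0.0903] [-1.7995e+02  5.0000e-02 -1.0402e+02] w 0.0221
d [0.0012 0.0001 0.0008] rv [-0.0009  0.0009 -0.0003] F [-0.4  0.   5.2]
```

View pics/w3.png

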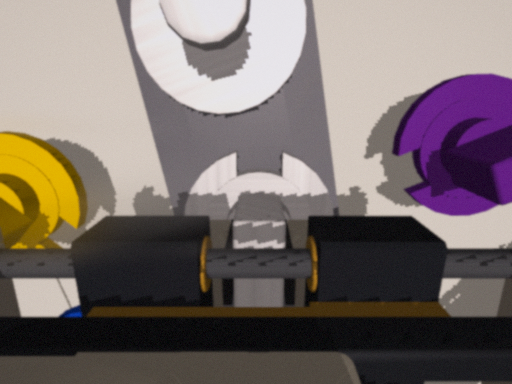

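The grip measures 22 mm, which matches the bar thickness. Lifting.

Emit:
{"fn": "step_arm", "kwargs": {
  "increments": [
    [[0,0,-0.005],[0,0,0],1],
    [[0,0,-0.01],[0,0,0],1],
    [[0,0,-0.025],[0,0,0],1],
    [[0,0,-0.04],[0,0,0],1],
    [[0,0,-0.06],[0,0,0],1],
    [[0,0,-0.08],[0,0,0],1],
    [[0,0,-0.1],[0,0,0],1],
    [[0,0,-0.12],[0,0,0],1],
    [[0,0,-0.14],[0,0,0],1],
    [[0,0,-0.15],[0,0,0],1]
  ]
}}

```text
time_s: 6.0
tcp_pos: [0.4866, 0.1813, 0.2412]
eef_rot: [-179.9, 0.1, -104.0]
contact_force: [-0.2, 0.0, -4.6]
gripper_width: 0.0215
```

```bash
python3 - <<'E'
from plan import *
plan([.5448,-.2422,.24],-101.7)
cap('wrist','w4.png');cap('scene','s4.png')
E
```

```text
t 6.0 pos [0.4866 0.1813 0.2412] [-1.7995e+02  7.0000e-02 -1.0404e+02] w 0.0215
d [ 0.3967 -0.1592  0.0008] rv [-0.001   0.0013 -0.0408] F [-0.2  0.  -4.6]
```

View pics/w4.png

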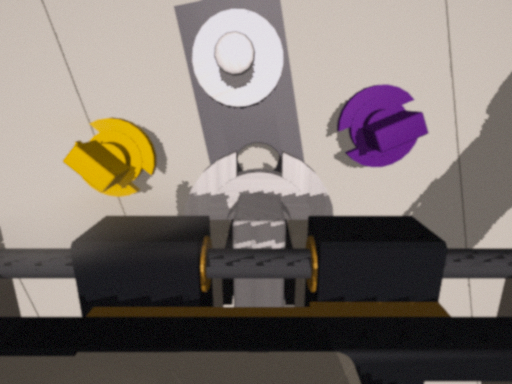

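View pics/s4.png

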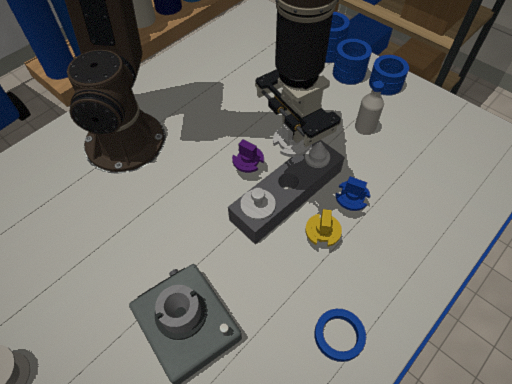

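The arbor is lifted and the other two tools are still in place. Next I'll check the offset in the grip from the notch in this wrist view while moving to above the spindle.

```bash
python3 - <<'E'
from h import *
a=cv2.imread('pics/w4.png')
cv2.imwrite('pics/c6.png',cv2.resize(a[140:220,180:340],None,fx=5,fy=5,interpolation=2))
E
```

```text
(no output)
```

View pics/c6.png

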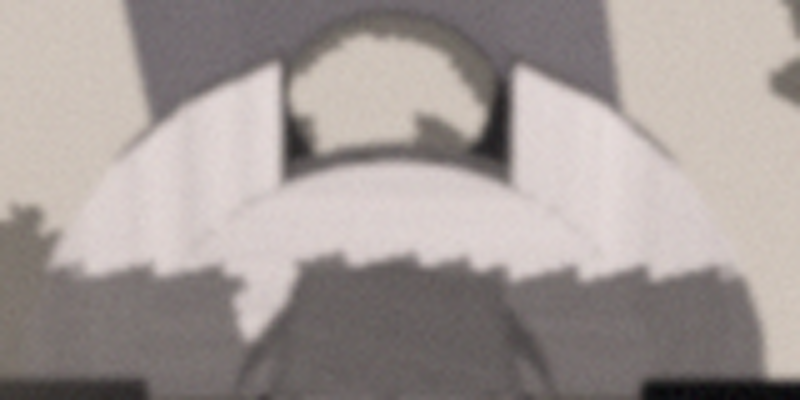

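Emit:
{"fn": "step_arm", "kwargs": {
  "increments": [
    [[0.02,-0.008,0],[0,0,0],1],
    [[0.06,-0.024,0],[0,0,0],1],
    [[0.1,-0.04,0],[0,0,0],1],
    [[0.14,-0.056,0],[0,0,-0.01],1],
    [[0.18,-0.072,0],[0,0,-0.02],1],
    [[0.22,-0.088,0],[0,0,-0.03],1],
    [[0.26,-0.104,0],[0,0,-0.04],1],
    [[0.3,-0.12,0],[0,0,-0.04],1],
    [[0.34,-0.136,0],[0,0,-0.04],1],
    [[0.37,-0.148,0],[0,0,-0.04],1]
  ]
}}

```text
time_s: 7.1
tcp_pos: [0.5394, -0.2158, 0.2377]
eef_rot: [179.8, -0.0, -101.8]
contact_force: [1.0, 0.2, -4.4]
gripper_width: 0.0219
```

```bash
python3 - <<'E'
from plan import *
plan([.5448,-.2422,.24],-101.7)
E
```

```text
t 7.1 pos [ 0.5394 -0.2158  0.2377] [ 179.84   -0.   -101.81] w 0.0219
d [ 0.0247 -0.0107 -0.0024] rv [ 0.0027 -0.0001 -0.002 ] F [ 1.   0.2 -4.4]
```

```bash
python3 - <<'E'
from plan import *
c=r.capture('wrist');T=np.array(c['T_tool_cam']);K=np.array(c['intrinsics'])
R,o=T[:3,:3],T[:3,3]
f=lambda X:((X[0]+.5)/5-.5+180,(X[1]+.5)/5-.5+140)
P=np.array([onplane(K,R,o,f(p),.0153) for p in [(282,65),(512,66),(120,158),(690,170),(60,250),(745,270),(200,108),(600,108)]])
A=np.c_[2*P[:,:2],np.ones(len(P))]; s=np.linalg.lstsq(A,(P[:,:2]**2).sum(1),rcond=None)[0]
print('centre in tool',s[:2],np.sqrt(s[2]+s[0]**2+s[1]**2))
for p in [(283,80),(283,175),(513,80),(513,180)]: print(onplane(K,R,o,f(p),.0153))
print(onplane(K,R,o,f((397,160)),.0153))
plan([.5448,-.2422,.24],-101.7)
E
```

```text
centre in tool [0.00137284 0.001007  ] 0.04392172509384825
[ 0.04187505 -0.01179687  0.0153    ]
[ 0.03110333 -0.01198458  0.0153    ]
[0.04191154 0.01356776 0.0153    ]
[0.03056497 0.0138108  0.0153    ]
[0.03284654 0.00079242 0.0153    ]
t 7.15 pos [ 0.5399 -0.2191  0.2374] [ 1.7983e+02 -1.0000e-01 -1.0187e+02] w 0.0219
d [ 0.0216 -0.0096 -0.0026] rv [ 0.003  -0.0018 -0.0029] F [ 4.6 -4.  -2.9]
```

Emit:
{"fn": "step_arm", "kwargs": {
  "increments": [
    [[0.008,-0.004,0],[0,0,0],1],
    [[0.015,-0.007,0],[0,0,0],1],
    [[0.021,-0.01,0],[0,0,0],1],
    [[0.021,-0.01,0],[0,0,0],1],
    [[0.021,-0.01,0],[0,0,0],1],
    [[0.021,-0.01,0],[0,0,0],1],
    [[0.021,-0.01,0],[0,0,0],1]
  ]
}}

```text
time_s: 7.85
tcp_pos: [0.5458, -0.2358, 0.2398]
eef_rot: [-180.0, 0.0, -101.7]
contact_force: [-0.5, -0.3, -5.4]
gripper_width: 0.0217
```

```bash
python3 - <<'E'
from plan import *
cap('scene','s5.png')
a=cv2.imread('pics/s5.png'); cv2.imwrite('pics/c7.png',cv2.resize(a[200:384,100:280],None,fx=3.2,fy=3.2,interpolation=2))
plan([.546,-.2415,.19],-101.7)
E
```

```text
t 7.9 pos [ 0.5458 -0.2358  0.2398] [-1.7998e+02  1.0000e-02 -1.0171e+02] w 0.022
d [ 0.0055 -0.0013  0.0498] rv [-0.0003  0.0001 -0.0002] F [ 0.1  0.7 -5.1]
```

View pics/c7.png

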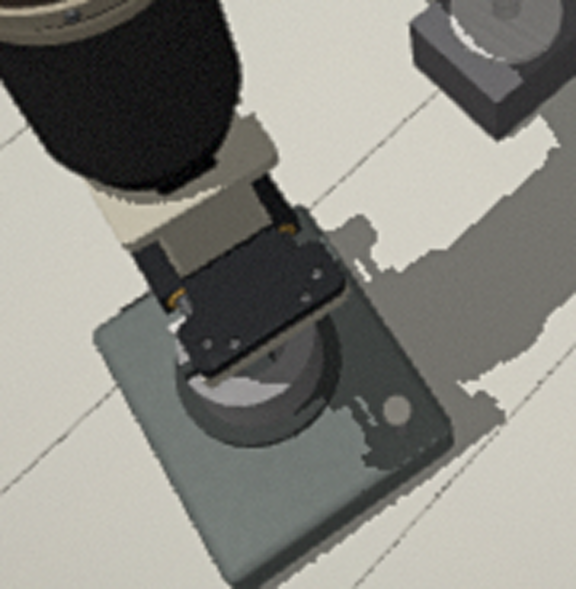

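Emit:
{"fn": "step_arm", "kwargs": {
  "increments": [
    [[0.0055,-0.001,0],[0,0,0],1],
    [[0.0055,-0.001,0],[0,0,0],1],
    [[0.0055,-0.001,0.01],[0,0,0],1],
    [[0.0055,-0.001,0.02],[0,0,0],1],
    [[0.0055,-0.001,0.03],[0,0,0],1],
    [[0.0055,-0.001,0.04],[0,0,0],1],
    [[0.0055,-0.001,0.05],[0,0,0],1],
    [[0.0055,-0.001,0.06],[0,0,0],1],
    [[0.0055,-0.001,0.065],[0,0,0],1],
    [[0.0055,-0.001,0.065],[0,0,0],1]
  ]
}}

```text
time_s: 8.9
tcp_pos: [0.5451, -0.2417, 0.1735]
eef_rot: [179.9, -0.0, -101.7]
contact_force: [-0.0, 1.3, -4.0]
gripper_width: 0.0218
```

```bash
python3 - <<'E'
from plan import *
plan([.546,-.2415,.1453],-101.7)
cap('scene','s6.png');cap('wrist','w6.png')
a=cv2.imread('pics/s6.png'); b=cv2.imread('pics/w6.png');cv2.imwrite('pics/c8.png',np.hstack([cv2.resize(a[250:360,110:240],(390,330),interpolation=2),cv2.resize(b[110:230,180:340],(400,330),interpolation=2)]))
E
```

```text
t 8.9 pos [ 0.5451 -0.2417  0.1735] [ 179.9    -0.   -101.75] w 0.0218
d [-0.0004 -0.0009  0.0282] rv [ 0.0017 -0.0001 -0.0008] F [-0.   1.3 -4. ]
```

View pics/c8.png

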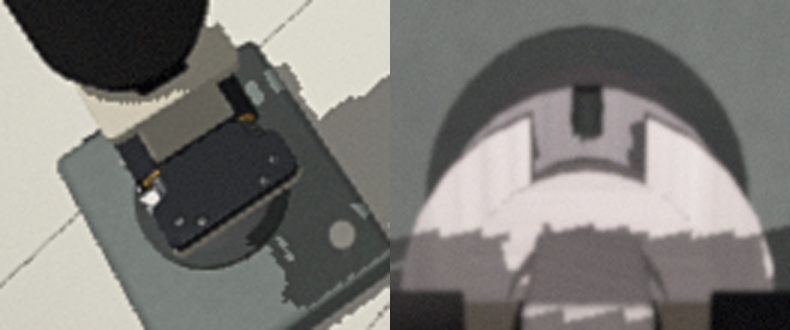

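The dog sits centred in the notch in the right-hand crop (dog at 587, notch 533–645). Lowering on, slowly.

Emit:
{"fn": "step_arm", "kwargs": {
  "increments": [
    [[0,0,0.005],[0,0,0],1],
    [[0,0,0.01],[0,0,0],1],
    [[0,0,0.014],[0,0,0],1],
    [[0,0,0.017],[0,0,0],1],
    [[0,0,0.02],[0,0,0],1],
    [[0,0,0.022],[0,0,0],1],
    [[0,0,0.023],[0,0,0],1],
    [[0,0,0.024],[0,0,0],1]
  ]
}}

```text
time_s: 9.8
tcp_pos: [0.5457, -0.2419, 0.1506]
eef_rot: [-180.0, -0.0, -101.7]
contact_force: [-0.4, 0.4, -3.8]
gripper_width: 0.0219
```

Emit:
{"fn": "step_arm", "kwargs": {
  "increments": [
    [[0,0,0.001],[0,0,0],1],
    [[0,0,0.002],[0,0,0],1],
    [[0,0,0.002],[0,0,0],1],
    [[0,0,0.002],[0,0,0],1]
  ]
}}

```text
time_s: 10.2
tcp_pos: [0.5456, -0.2418, 0.1486]
eef_rot: [-180.0, 0.0, -101.7]
contact_force: [0.4, 0.3, -4.2]
gripper_width: 0.0217
```

Still carrying the full weight, with about 3 mm to go.

Emit:
{"fn": "step_arm", "kwargs": {
  "increments": [
    [[0,0,0.001],[0,0,0],1],
    [[0,0,0.002],[0,0,0],1],
    [[0,0,0.003],[0,0,0],1],
    [[0,0,0.003],[0,0,0],1],
    [[0,0,0.003],[0,0,0],1]
  ]
}}

```text
time_s: 10.7
tcp_pos: [0.5456, -0.2418, 0.1455]
eef_rot: [180.0, 0.0, -101.7]
contact_force: [-0.3, 0.1, -4.3]
gripper_width: 0.0222
```

Emit:
{"fn": "step_arm", "kwargs": {
  "increments": [
    [[0,0,0.0005],[0,0,0],1],
    [[0,0,0.001],[0,0,0],1],
    [[0,0,0.001],[0,0,0],1],
    [[0,0,0.001],[0,0,0],1]
  ]
}}

```text
time_s: 11.1
tcp_pos: [0.5456, -0.2419, 0.1453]
eef_rot: [-180.0, -0.0, -101.7]
contact_force: [-3.4, 1.7, 5.6]
gripper_width: 0.0218
```

```bash
python3 - <<'E'
from plan import *
plan([.546,-.2415,.1453],-101.7)
cap('wrist','w7.png')
b=cv2.imread('pics/w7.png');cv2.imwrite('pics/c9.png',cv2.resize(b[110:230,180:340],None,fx=4,fy=4,interpolation=2))
E
```

```text
t 11.1 pos [ 0.5456 -0.2419  0.1453] [-1.7997e+02 -1.0000e-02 -1.0173e+02] w 0.0218
d [-0.0005 -0.0003  0.    ] rv [-0.0005 -0.0002 -0.0006] F [-3.4  1.7  5.6]
```

View pics/c9.png

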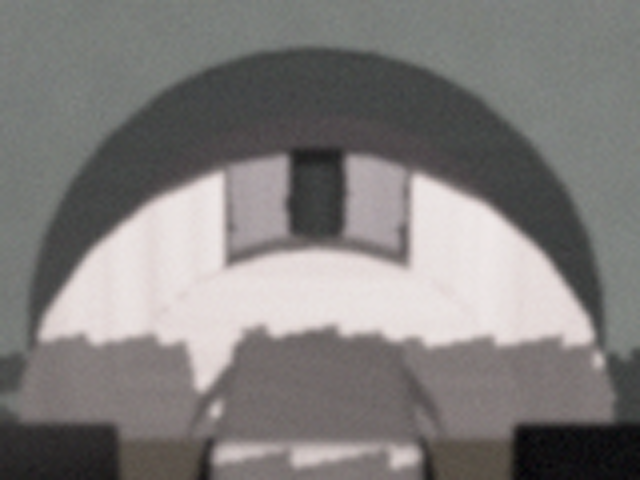

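The crop shows the dog at about (317,190), centred in the notch. The flange is down at the expected height, and the force has reversed to +5.6 N. Releasing.

Emit:
{"fn": "step_arm", "kwargs": {
  "increments": [
    [[0,0,0],[0,0,0],0.6],
    [[0,0,0],[0,0,0],0.5],
    [[0,0,0],[0,0,0],0.3],
    [[0,0,0],[0,0,0],0.2],
    [[0,0,0],[0,0,0],0],
    [[0,0,0],[0,0,0],0],
    [[0,0,0],[0,0,0],0],
    [[0,0,0],[0,0,0],0],
    [[0,0,0],[0,0,0],0],
    [[0,0,0],[0,0,0],0]
  ]
}}

```text
time_s: 12.15
tcp_pos: [0.5456, -0.2418, 0.1445]
eef_rot: [180.0, 0.0, -101.7]
contact_force: [-0.1, -1.1, 0.0]
gripper_width: 0.0873
```

Emit:
{"fn": "step_arm", "kwargs": {
  "increments": [
    [[0,0,0],[0,0,0],0],
    [[0,0,0],[0,0,0],0],
    [[0,0,-0.005],[0,0,0],0],
    [[0,0,-0.015],[0,0,0],0],
    [[0,0,-0.03],[0,0,0],0],
    [[0,0,-0.05],[0,0,0],0],
    [[0,0,-0.07],[0,0,0],0],
    [[0,0,-0.09],[0,0,0],0],
    [[0,0,-0.11],[0,0,0],0],
    [[0,0,-0.12],[0,0,0],0]
  ]
}}

```text
time_s: 13.15
tcp_pos: [0.5464, -0.2421, 0.2675]
eef_rot: [-179.8, -0.0, -101.7]
contact_force: [0.5, -0.1, 0.2]
gripper_width: 0.0876
```

```bash
python3 - <<'E'
from plan import *
plan([.546,-.2415,.1453],-101.7)
c,K,R,o=cap('wrist','w8.png'); np.savez('w8.npz',K=K,R=R,o=o)
cap('scene','s8.png');cap('top','t8.png')
b=cv2.imread('pics/w8.png');cv2.imwrite('pics/c10.png',cv2.resize(b[110:230,190:330],None,fx=4,fy=4,interpolation=2))
b=cv2.imread('pics/s8.png');cv2.imwrite('pics/c11.png',cv2.resize(b[120:384,100:360],None,fx=2,fy=2,interpolation=2))
E
```

```text
t 13.15 pos [ 0.5464 -0.2421  0.2675] [-1.7980e+02 -1.0000e-02 -1.0173e+02] w 0.0876
d [-0.0006  0.0009  0.1222] rv [-0.0035 -0.0002 -0.0006] F [ 0.5 -0.1  0.2]
```

View pics/c10.png

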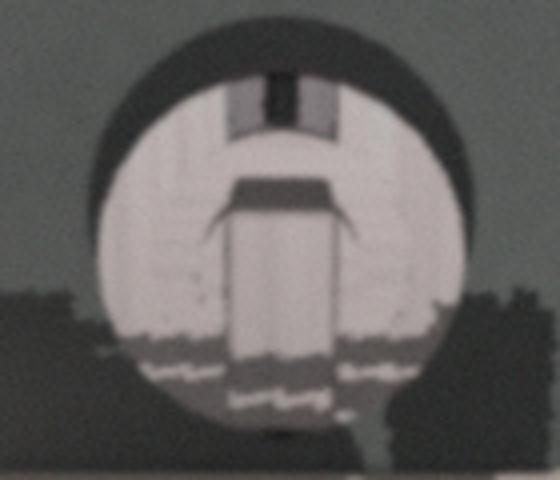

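View pics/c11.png

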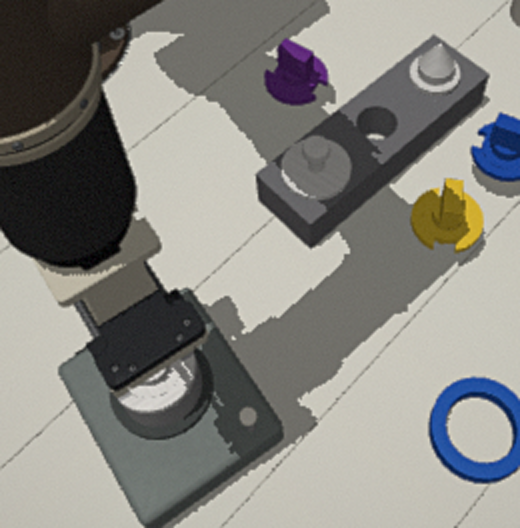

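The arbor sits in the spindle with the dogs in the notches, and the plug and cone are still in the rack. One numeric check of the flange, then I'll hand in.

```bash
python3 - <<'E'
from h import *
w=np.load('w8.npz');K,R,o=w['K'],w['R'],w['o']
f=lambda X:((X[0]+.5)/4-.5+190,(X[1]+.5)/4-.5+110)
P=np.array([onplane(K,R,o,f(p),.13) for p in [(225,84),(342,84),(160,125),(405,125),(108,200),(456,200),(98,255),(465,255),(105,300),(300,431),(240,426)]])
A=np.c_[2*P[:,:2],np.ones(len(P))]; s=np.linalg.lstsq(A,(P[:,:2]**2).sum(1),rcond=None)[0]
print(s[:2],np.sqrt(s[2]+s[0]**2+s[1]**2))
print(r.get_state()['contact_force'], r.close_job())
E
```

```text
[ 0.54457815 -0.24325104] 0.04366110083269401
the job is handed in; nothing more can be done
[ 0.3063767  -0.28403247 -1.30175394] None
```

The bobbin arbor is in the winder spindle with its flange down on the face and both notches over the dogs. I let go of it, backed the gripper off 120 mm, and handed the job in at about 13.3 s.

I took the arbor from the rack's middle hole, gripping the bar at 22 mm, and lowered it in small steps until the wrist force reversed.

**Last checks:**
- **Height:** contact came at the expected height, with the tool tip at 0.1453 m.
- **Position:** after release the flange measured at (0.5446, -0.2433), radius 43.7 mm. That is about 1 mm from the measured spindle centre (0.5448, -0.2422).
- **Notches:** the near dog is centred in its notch. The far one is only just visible past the flange.
- **Other tools:** the plug and the cone are still in the rack, and the look-alikes were not touched.

**Disagreement:** the top camera put both the spindle and the arbor about 2.5 mm further out in x than the wrist camera did. It also made the distance between them 2 mm longer in y. I mostly used the wrist values, and the fit went in without jamming.

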